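# Close a pressure regulator over its spring and hold it shut for the screws

## Robot

A 7-joint arm with a two-finger parallel gripper is mounted at the origin on the work surface. World frame = base frame: x ahead of the robot, y to its left, z up, the work surface at z = 0. Lengths are in m, angles in rad, forces in N, time in s.
With the tool pointing down it reaches from about 0.4 to 0.875 m from the base axis. Payload 19.3 kg.
Tool frame: the origin (TCP) lies midway between the tips of the shut fingers; the grasp point (between the pads) lies behind it (arm.pinch_z is the y of the grasp point in the tool frame, in m); y points along the fingers, z is the direction in which the jaws open and shut, and the axes are right-handed (so a half turn about y gives the same grasp; the last joint's range is limited). The gripper opens to 85 mm and grips with 20 to 120 N. Pads are 22 mm wide; open, the fingers measure 114 mm over their backs; the gripper's body (76 mm by 85 mm) begins 54 mm behind the grasp point. The pads swing forward as they close: fully open they stand 13 mm farther back than shut.
Start: joints at [-1.265, 0.521, -0.036, 1.599, 0.021, 1.021, -0.113], TCP at [0.229, 0.581, 0.231] pointing down, gripper open.
Joint ranges: [-2.91, 2.91], [-0.3, 2.13], [-1.5, 1.42], [0.17, 2.43], [-1.26, 4.41], [0.16, 1.93], [-2.52, 2.52]. Speed limits (rad/s): [1.89, 1.89, 2.39, 2.39, 3.01, 3.01, 3.01].

## Interface

Orientations are given as a rotation vector (axis times angle).
In Python, from bench import monitor, read_camera, camera_model, arm gives the robot as it stands.
- The arm moves only by the tool arm_command, never from a script. Its argument "series" is text: rows parted by semicolons, each of 4 numbers parted by spaces: the shift along the tool's x, y, z in m, then the turn about the tool's y in rad. A call has 1 to 12 rows; each row shifts and turns the pose as measured when the row begins, along the tool's axes as they then stand; what a row does not reach is not made up. A row lasts 1/10 s, in which the tool goes at most 50 mm and 8.59 degrees, less where a joint would pass 70% of its speed; a pose out of reach is approached as far as the arm can. A call with a gripper value outside its range is refused whole. "gripper" is the finger opening in m, from 0 to 0.0854, set as the call begins (left out, the last holds). The fingers move at their own pace and stop on an object; "squeeze" is the grip in N (left out, the last holds). Time passes only in rows, so rows that do not move let the fingers close. It gives the time, the measured TCP pose, the force and the opening at its end, in the units of the state.
- monitor.state(): the state, without advancing time (a new reading comes with each control period).
- read_camera(name): name is "side" or "top" or "wrist"; returns the picture (480x640x3 uint8, blue, green, red); there is no depth.
- camera_model(name): a dict with "K" (3x3 intrinsics, pixels), "view" (4x4, takes a point from world to camera coordinates). Camera axes: x right, y down, z forward; pixel columns grow to the right and rows downward; lengths in m; the calibration is good to about 2 mm. The wrist camera is an equidistant fisheye: a pixel r from the principal point sees the ray r / f radians off the axis. A picture is of the moment at which its call begins: read the wrist's pose just before it. camera_model takes no time and is no camera call; for the wrist camera it gives the pose at the moment of the call.
- arm.finish_job(): hands the job in, once; it reports no verdict.
The state is a dict: "clock": time; "joint_pos": joint angles; "qvel": joint speeds; "tau": joint torques, N m; "tool_pos": TCP position; "orientation": TCP orientation; "force": force on the tool from outside, world axes, zero at the start; "torque": the same for the moment, N m; "opening": finger opening in m.
Only numpy, scipy, OpenCV 4.12 (cv2) and the standard library are available. Lean on these libraries where they do the work, as an engineer would, in place of code of your own. Each camera call takes 0.05 s, during which the arm holds its last target.

## Task

The analyser's air pressure regulator sits in the little vice with a new spring on it. Fetch its bonnet, the aluminium cover with the square tower, the black knob and one long ear, lower it over the spring and onto both dowels with its long ear over the body's long ear, then press it straight down against the spring until its flange lies flush on the body, and keep holding it pressed home so that I can put the screws in: finish while still holding it down. Leave the other things on the desk where they are.

Things in the scene. Friction and masses are not known exactly. Their poses are not given: they have to be found in the camera images.
- regulator: Lower half: aluminium regulator body in a small grey suction-base vice, immovable. Origin on the desk under the spring's axis, z up, +x to the body's long ear; vice screw and tommy bar stick out to -y. Jaws reach 62 mm above the desk; overall y -99 to +63 mm, x +-62 mm (two brass ports along x, 63 mm high).
- face (a point): Centre of the flat mating face, on the spring's axis, 90 mm above the desk; axes as regulator. The face is 86 mm long (x -38 to +48) and 48 mm wide (y -24 to +24). The bonnet is home when its own origin and axes coincide with this frame.
- dowel_short (a point): Tip of the steel dowel in the short ear, 28 mm to -x of the spring axis. Both dowels are 8 mm thick, stand 18 mm above the mating face and have tapered tips (the top 4.5 mm tapers to 4.4 mm diameter).
- dowel_long (a point): Tip of the steel dowel in the long ear, 38 mm to +x of the spring axis; otherwise like dowel_short.
- spring (a joint): Travel of the spring's top disc in m: 0 free, growing as it is pressed, stop at 0.012. The disc (23 mm wide, 43 mm above the mating face when free) only moves straight down: yields at 2.4 N, then 1.2 N per mm. It enters the bonnet's bore before the dowels, and meets its ceiling with the flange still 7 mm above the face; home is 0.007 and 10.8 N, of which the bonnet weighs 3 N; a push of 15 N seats it surely.
- bonnet: Loose upper half, about 0.3 kg, upright on the desk. Origin at its flange's underside on the bore's axis; z up, +x to its long ear. Flange 86 x 48 x 12 mm (x -38 to +48, y +-24) with 9.5 mm through holes for the dowels at x = -28 and +38, y = 0. Below, a bore 28 mm square, ceiling at z = 36 mm. Fits only one way round.
- tower (a point): Middle of the bonnet's tower, 30 mm above its underside, on its axis; axes as bonnet. The tower is a 40 x 40 mm square block with flat sides, good to grip, from z = 12 to 48 mm above the underside; on it a steel neck and a round black knob (fixed), 32 mm in diameter, from z = 52 to 70 mm.
- screw_dish: Bystander: small round steel dish with the four cap screws, 68 mm in diameter, 16 mm high, near the vice. Origin at its underside.
- hex_key: Bystander: L-shaped hex key, 90 x 30 mm, 6 mm thick, lying near the vice. Origin near the middle of its long arm.
- gauge: Bystander: small round pressure gauge lying on its back, 42 mm in diameter, 22 mm high, near the bonnet. Origin at its underside.
- round_cover: Bystander: round domed cover of another valve, flange 60 mm in diameter, 36 mm high, near the bonnet; not the part wanted. Origin at its underside.
- sample_cup: Bystander: clear plastic sample cup, 48 mm in diameter, 65 mm high, standing near the bonnet. Origin at its underside.
Mind the look-alikes: they are no part of the job. Leave any brown or yellow look-alike of the bonnet alone.

How it is judged:
By the outcome, as a careful person would: the job done as asked, in the order asked, and still so for the second after the job is handed in, while the arm keeps its last pose, push and grip.
It also fails if it takes over 42 s, if anything falls off the work surface, if the arm or the gripper's body presses on something with over 40 N, if the wrist force passes 120 N, or if a joint passes its speed limit or range.

## Working session

There is one attempt and no reset: what is moved stays moved. The work goes in short steps, Python scripts to look and compute and a tool call to move; the robot and the scene stay as the last step left them, time stands still between calls to the robot, and variables do not carry over. Pictures are saved under pics/ and viewed, and the job is handed in when it is done.

Besides the shell and the picture viewer there is one more tool, called as name(argument=value, ...), one argument or row to a line, values as JSON. arm_command: Moves the arm, as the interface text tells. Its arguments: {"type":"object","properties":{"series":{"type":"string"},"gripper":{"type":"number"},"squeeze":{"type":"number"}},"required":["series"]}

```bash
mkdir -p pics; ls
python3 - <<'E'
from bench import monitor, read_camera, camera_model, arm
import cv2,numpy as np
np.set_printoptions(precision=4,suppress=True)
print(monitor.state()); print(arm.pinch_z)
for n in ("side","top","wrist"):
    m=camera_model(n); print(n,m)
    cv2.imwrite(f"pics/{n}0.png",read_camera(n))
E
```

```text
pics
{'clock': 0.0, 'joint_pos': array([-1.2652,  0.522 , -0.0363,  1.6   ,  0.0212,  1.0211, -0.1128]), 'qvel': array([-0.0003, -0.0005, -0.0003,  0.0003, -0.0003, -0.0003,  0.0001]), 'tau': array([  0.0007, -92.7112,   1.9802, -36.9917,   0.0179,   0.0082,
         0.    ]), 'tool_pos': array([0.2293, 0.5811, 0.2308]), 'orientation': array([-1.5517,  0.295 , -0.2948]), 'force': array([ 0.3902, -0.717 , -0.0378]), 'torque': array([0.0416, 0.0343, 0.0253]), 'opening': 0.08524542271778465}
-0.0187
side {'K': array([[549.9623,   0.    , 321.0044],
       [  0.    , 549.9623, 241.0044],
       [  0.    ,   0.    ,   1.    ]]), 'view': array([[ 0.8932, -0.4494,  0.0136, -0.475 ],
       [-0.3209, -0.6585, -0.6807,  0.2542],
       [ 0.3149,  0.6036, -0.7325,  0.9392],
       [ 0.    ,  0.    ,  0.    ,  1.    ]])}
top {'K': array([[602.6054,   0.    , 313.6716],
       [  0.    , 602.6054, 242.5515],
       [  0.    ,   0.    ,   1.    ]]), 'view': array([[ 0.0191, -0.9998,  0.0033,  0.0384],
       [-0.9914, -0.0194, -0.1297,  0.5626],
       [ 0.1297, -0.0008, -0.9916,  1.2894],
       [ 0.    ,  0.    ,  0.    ,  1.    ]])}
wrist {'K': array([[371.6483,   0.    , 317.1679],
       [  0.    , 371.6483, 241.4453],
       [  0.    ,   0.    ,   1.    ]]), 'view': array([[ 0.3669,  0.9303, -0.0007, -0.6232],
       [ 0.896 , -0.3532,  0.2691, -0.0358],
       [ 0.2501, -0.0993, -0.9631,  0.3787],
       [ 0.    ,  0.    ,  0.    ,  1.    ]])}
```

View pics/side0.png

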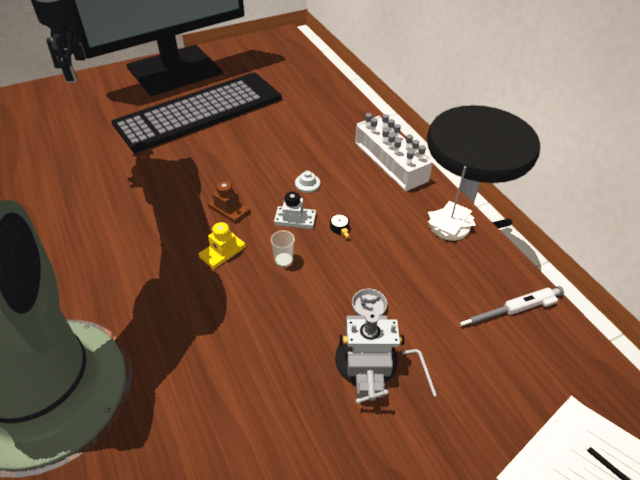

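View pics/top0.png

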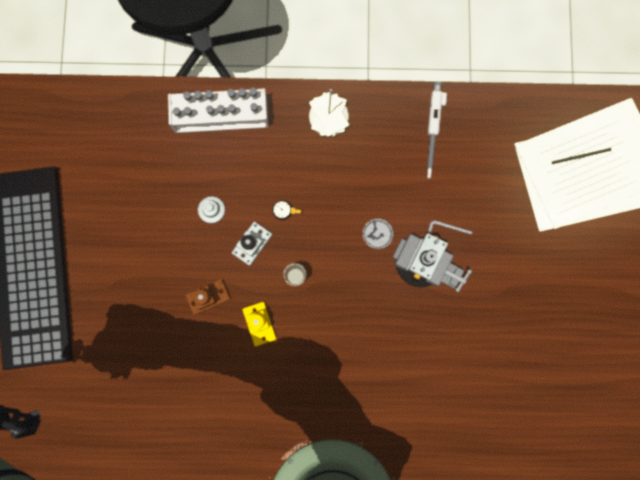

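View pics/wrist0.png

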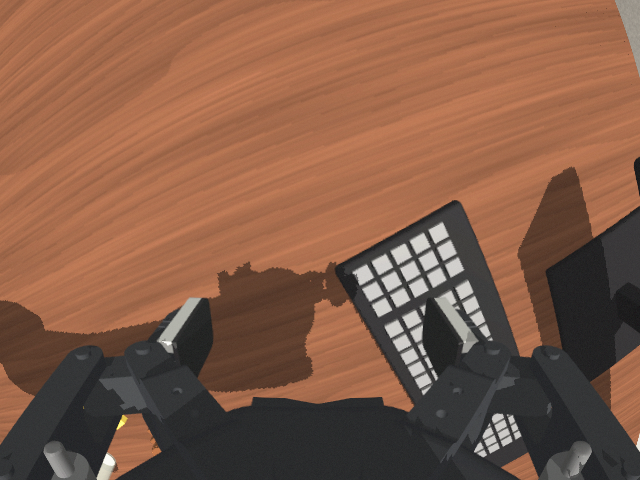

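Candidates in the top view are the aluminium part with the black knob (252,242), a brown look-alike (207,297), a yellow look-alike (259,323) and the round cover (211,209). I choose (252,242) and will check it in a close crop.

Run:
```python
import cv2,numpy as np
t=cv2.imread("pics/top0.png"); s=cv2.imread("pics/side0.png")
a=cv2.resize(t[212:272,222:282],(400,300)[:1]*2,interpolation=cv2.INTER_CUBIC)
b=cv2.resize(s[180:240,265:325],(400,400),interpolation=cv2.INTER_CUBIC)
cv2.imwrite("pics/c1.png",np.hstack([a,b]))
a=cv2.resize(t[212:302,382:472],(400,400),interpolation=cv2.INTER_CUBIC)
b=cv2.resize(s[285:405,315:435],(400,400),interpolation=cv2.INTER_CUBIC)
cv2.imwrite("pics/c2.png",np.hstack([a,b]))
```

```text
(no output)
```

View pics/c1.png

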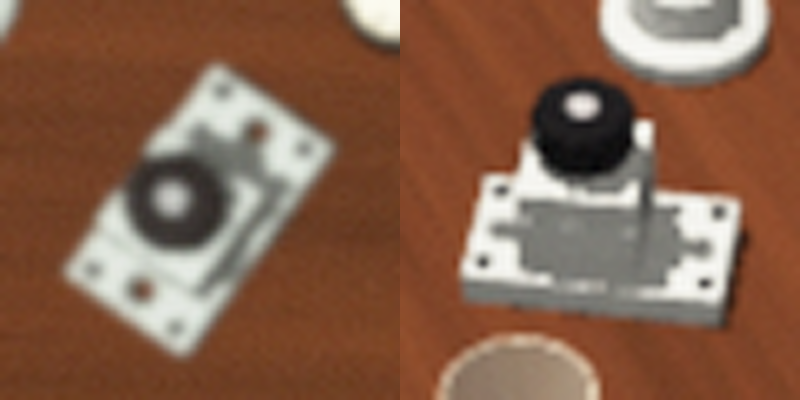

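View pics/c2.png

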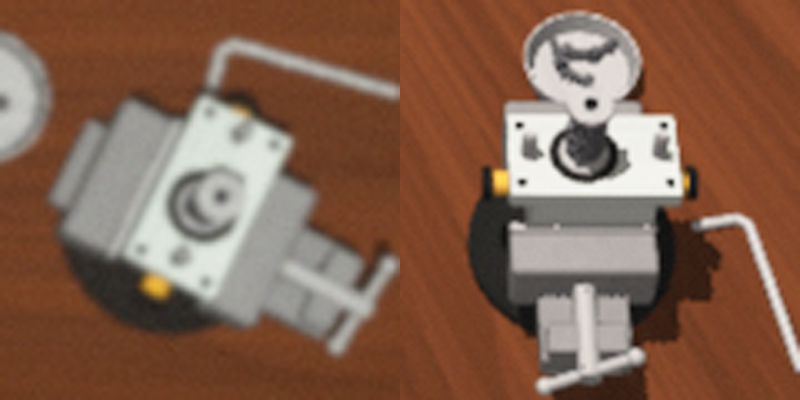

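The crop confirms the bonnet: aluminium, square tower, black knob, flange corners visible. Next is a coarse pose fit to the given shape from the top and side corners, with the height left free as a check.

```bash
cat > h.py <<'E'
import numpy as np,cv2
from scipy.optimize import least_squares
from scipy.spatial.transform import Rotation as R
np.set_printoptions(precision=4,suppress=True)
def proj(m,P):
    P=np.atleast_2d(P); V=m["view"];K=m["K"]
    c=P@V[:3,:3].T+V[:3,3]
    return np.c_[K[0,0]*c[:,0]/c[:,2]+K[0,2],K[1,1]*c[:,1]/c[:,2]+K[1,2]]
def projf(m,P):
    P=np.atleast_2d(P); V=m["view"];K=m["K"]
    c=P@V[:3,:3].T+V[:3,3]
    rr=np.hypot(c[:,0],c[:,1]); th=np.arctan2(rr,c[:,2]); s=th/np.maximum(rr,1e-9)
    return np.c_[K[0,0]*s*c[:,0]+K[0,2],K[1,1]*s*c[:,1]+K[1,2]]
def pose(p,L):
    c,s=np.cos(p[3]),np.sin(p[3]); L=np.atleast_2d(L)
    return np.c_[p[0]+c*L[:,0]-s*L[:,1],p[1]+s*L[:,0]+c*L[:,1],p[2]+L[:,2]]
def fit(obs,x0):
    # obs: list (projfun, model, local pts, pixels)
    f=lambda p:np.concatenate([(pf(m,pose(p,L))-px).ravel() for pf,m,L,px in obs])
    r=least_squares(f,x0,loss="soft_l1"); return r.x,f(r.x).reshape(-1,2)
E
python3 - <<'E'
from h import *
from bench import camera_model
T=camera_model("top");S=camera_model("side")
cr=lambda p,o,s:(np.array(p,float)+.5)/s-.5+np.array(o)
c=lambda z:np.array([[48,24,z],[48,-24,z],[-38,-24,z],[-38,24,z]])/1000.
k=np.array([[0,0,.07]])
sb=400/60; 
bt=cr([(213,63),(335,147),(187,357),(65,270)],(222,212),sb)
bs=cr([(85,175),(340,200),(325,305),(63,282)],(265,180),sb)
kt=cr([(172,200)],(222,212),sb); ks=cr([(182,105)],(265,180),sb)
for y0 in (-.6,2.5):
  for perm in range(4):
    L=c(12);Ls=np.roll(c(12),perm,0)
    x,r=fit([(proj,T,L if y0==-.6 else np.roll(L,2,0),bt),(proj,S,Ls,bs),(proj,T,k,kt),(proj,S,k,ks)],[.55,.13,0,y0])
    e=np.sqrt((r**2).mean())
    if e<3: print("bonnet",y0,perm,x,e,r.round(1).tolist())
ft=cr([(205,95),(293,140),(213,300),(128,250)],(382,212),400/90)
fs=cr([(103,115),(275,115),(283,198),(110,198)],(315,285),400/120)
for perm in range(4):
    x,r=fit([(proj,T,c(90),ft),(proj,S,np.roll(c(90),perm,0),fs)],[.55,-.2,0,-.6])
    e=np.sqrt((r**2).mean())
    if e<4: print("reg",perm,x,e,r.round(1).tolist())
E
```

```text
bonnet -0.6 1 [ 0.5574  0.1912 -0.0019 -0.5815] 0.3977612388998783 [[0.4, 0.4], [-0.5, -0.3], [-0.3, -0.4], [0.4, 0.6], [0.3, 0.4], [-0.1, 0.1], [-0.5, -0.6], [-0.1, -0.7], [0.2, -0.2], [0.2, 0.5]]
bonnet 2.5 3 [ 0.5653  0.1862 -0.002   2.5606] 1.5231133802933585 [[0.1, 0.6], [-0.7, -0.1], [-0.6, -0.2], [0.2, 0.8], [0.0, 0.4], [-0.4, 0.0], [-0.8, -0.6], [-0.3, -0.7], [2.7, -3.8], [4.5, 0.9]]
reg 1 [ 0.5263 -0.1915 -0.0026 -0.4625] 0.5936873106963708 [[-0.4, 0.1], [0.2, 0.4], [0.3, 0.4], [-1.1, 1.1], [1.4, 0.2], [-0.1, 0.5], [0.4, -0.4], [0.3, -0.6]]
```

```bash
cat >> h.py <<'E'
def go(target,yaw_world_of_z,st):
    """shift in tool axes to reach target with current tool, and turn about tool y so tool z aligns to +-dir"""
    Rm=R.from_rotvec(st["orientation"]).as_matrix()
    d=Rm.T@(np.array(target)-st["tool_pos"])
    out=[]
    for a in (yaw_world_of_z,yaw_world_of_z+np.pi):
        w=Rm.T@np.array([np.cos(a),np.sin(a),0]); out.append(np.arctan2(w[0],w[2]))
    return d,out,Rm
E
python3 - <<'E'
from h import *
from bench import monitor
st=monitor.state()
d,o,Rm=go([.5574,.1912,.2],-.5815+np.pi/2,st)
print(Rm,d,o,st["tool_pos"])
E
```

```text
[[ 0.9302 -0.0003  0.367 ]
 [-0.367  -0.0008  0.9302]
 [ 0.     -1.     -0.0009]] [ 0.4483  0.0311 -0.2423] [np.float64(0.2056943194760074), np.float64(-2.9358983341137854)] [0.2293 0.5812 0.2308]
```

arm_command(
  series="0.045 0.003 -0.024 0;0.045 0.003 -0.024 0;0.045 0.003 -0.024 0;0.045 0.003 -0.024 0;0.045 0.003 -0.024 0;0.045 0.003 -0.024 0;0.045 0.003 -0.024 0;0.045 0.003 -0.024 0;0.045 0.003 -0.024 0;0.045 0.003 -0.024 0;0 0 0 0.1;0 0 0 0.1",
)

```text
clock: 1.35
tool_pos: [0.5553, 0.1947, 0.198]
orientation: [-1.526, 0.454, -0.451]
force: [-0.7, 1.7, 0.6]
opening: 0.0856
```

```bash
cat > w.py <<'E'
import sys
from h import *
from bench import monitor,read_camera,camera_model
import pickle
st=monitor.state(); m=camera_model("wrist"); im=read_camera("wrist")
n=sys.argv[1]; cv2.imwrite(f"pics/{n}.png",im); pickle.dump((st,m),open(n+".pkl","wb"))
x,y,z,a=map(float,sys.argv[2:6])
d,o,Rm=go([x,y,z],a+np.pi/2,st); print(st["clock"],st["tool_pos"],"shift",d,"turn",o,st["force"],st["opening"])
E
python3 w.py w1 .5574 .1912 .2 -.5815
```

```text
1.35 [0.5553 0.1947 0.198 ] shift [ 0.0037 -0.002  -0.0018] turn [np.float64(0.00446085016693156), np.float64(-3.1371318034228612)] [-0.6873  1.6842  0.6076] 0.0856472782545875
```

View pics/w1.png

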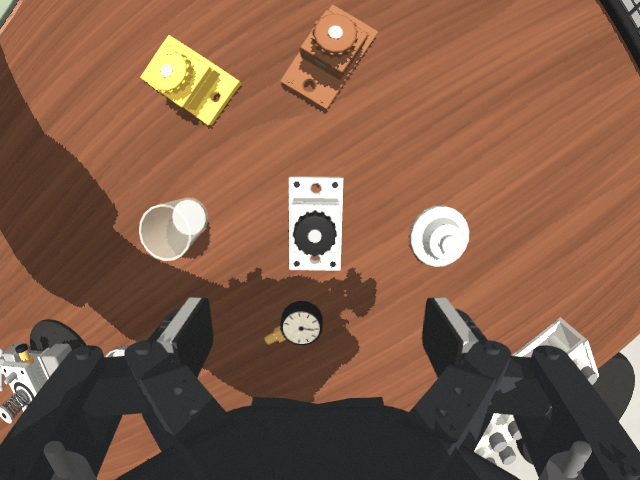

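Run:
```python
from h import *
im=cv2.imread("pics/w1.png")
cv2.imwrite("pics/w1c.png",cv2.resize(im[170:280,260:370],(600,600),interpolation=cv2.INTER_CUBIC))
import pickle
st,m=pickle.load(open("w1.pkl","rb"));V=m["view"];Rm=R.from_rotvec(st["orientation"]).as_matrix()
print("cam in tool",Rm.T@(-V[:3,:3].T@V[:3,3]-st["tool_pos"]), "axis", Rm.T@V[2,:3])
for n,x in (("A",[.5574,.1912,0,-.5815]),("B",[.5653,.1862,0,2.56])):
  print(n,projf(m,pose(x,[[.048,.024,.012],[.048,-.024,.012],[-.038,-.024,.012],[-.038,.024,.012],[.038,0,.012],[-.028,0,.012],[0,0,.07]])))
```

```text
cam in tool [-0.0673 -0.1432 -0.0012] axis [0.2689 0.9632 0.0003]
A [[342.4552 269.4293]
 [291.5246 269.1466]
 [290.386  177.5187]
 [344.468  177.7891]
 [317.0337 259.2489]
 [317.3698 188.6812]
 [316.966  235.5175]]
B [[290.5671 176.7881]
 [344.6657 177.0664]
 [342.6399 268.7812]
 [291.6795 268.4952]
 [317.5582 187.9582]
 [317.2069 258.5859]
 [317.1227 247.4051]]
```

View pics/w1c.png

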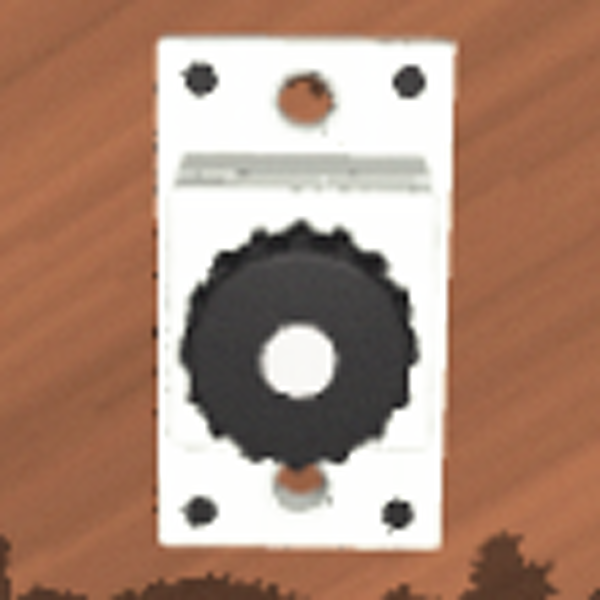

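```bash
cat >> h.py <<'E'
C=lambda z:np.array([[48,24,z],[48,-24,z],[-38,-24,z],[-38,24,z]])/1000.
E
python3 - <<'E'
from h import *
import pickle
from bench import monitor
st,m=pickle.load(open("w1.pkl","rb"))
px=(np.array([(442,548),(159,545),(158,38),(457,42),(299,360)])+.5)*110/600-.5+[260,170]
L=np.vstack([C(12),[0,0,.070]])
x,r=fit([(projf,m,L,px)],[.557,.191,0,-.58]);print("free z",x,r.round(1).tolist())
f=lambda p:(projf(m,pose([p[0],p[1],0,p[2]],L))-px).ravel()
x=least_squares(f,[.557,.191,-.58]).x;print(x,f(x).round(1))
d,o,_=go([x[0],x[1],.2],x[2]+np.pi/2,monitor.state());print(d,o)
E
```

```text
free z [ 0.5555  0.1904  0.0046 -0.5908] [[-0.2, 0.1], [0.1, -0.1], [-0.1, -0.0], [-0.1, -0.0], [0.2, 0.0]]
[ 0.5564  0.1898 -0.5908] [-0.5 -0.5  0.5 -0.7  0.3  0.6 -0.5  0.6  0.2 -0.2]
[ 0.0031 -0.002  -0.0031] [np.float64(0.006402344383520705), np.float64(-3.1351903092062723)]
```

arm_command(
  series="0.003 0 -0.003 0.006;0 0.03 0 0;0 0.03 0 0;0 0.03 0 0;0 0.02 0 0;0 0 0 0",
)

```text
clock: 2.0
tool_pos: [0.5557, 0.1909, 0.0853]
orientation: [-1.526, 0.449, -0.448]
force: [-0.4, 0.0, 0.3]
opening: 0.0855
```

```bash
python3 w.py w2 .5564 .1898 .014 -.5908
```

```text
2.0 [0.5557 0.1909 0.0853] shift [ 0.0012  0.0713 -0.0004] turn [np.float64(0.017957775783497543), np.float64(-3.1236348778062957)] [-0.4215  0.0134  0.3464] 0.08550811660937079
```

View pics/w2.png

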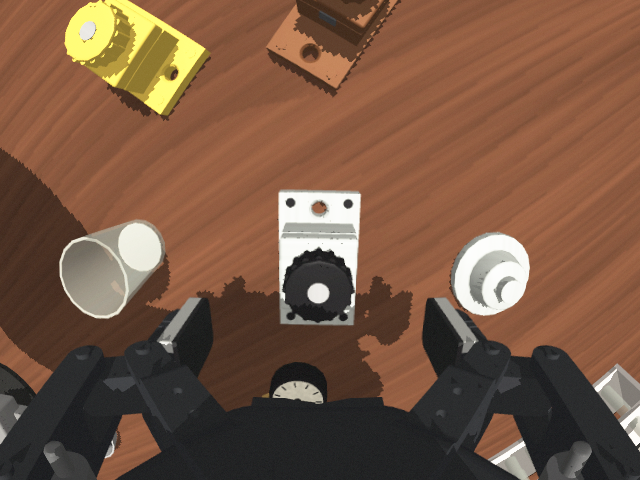

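Run:
```python
from h import *
im=cv2.imread("pics/w2.png")
cv2.imwrite("pics/w2c.png",cv2.resize(im[180:340,240:400],(800,800),interpolation=cv2.INTER_CUBIC)[:750-150])
cv2.imwrite("pics/w2d.png",cv2.resize(im[290:340,260:380],(800,333),interpolation=cv2.INTER_CUBIC))
```

```text
(no output)
```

View pics/w2c.png

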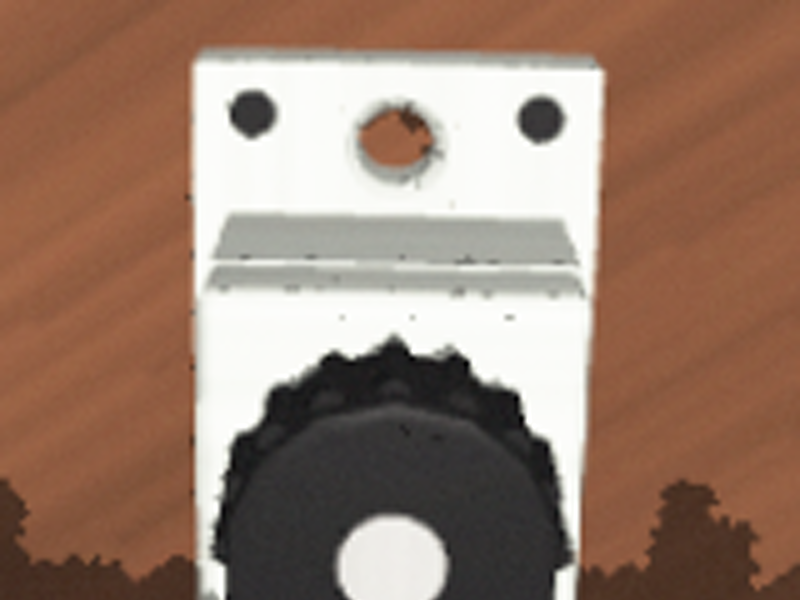

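View pics/w2d.png

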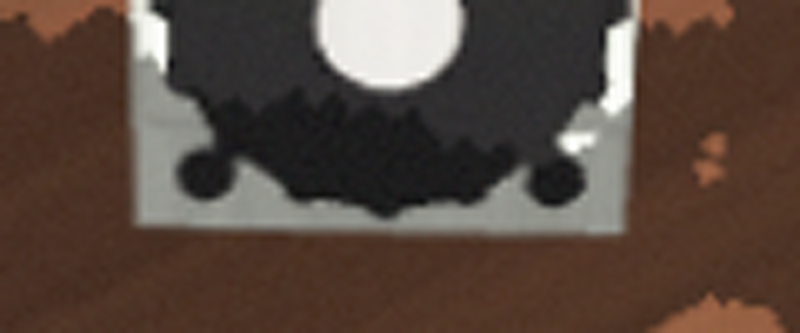

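Run:
```python
from h import *
import pickle
from bench import monitor
st,m=pickle.load(open("w1.pkl","rb")); s2,m2=pickle.load(open("w2.pkl","rb"))
px=(np.array([(442,548),(159,545),(158,38),(457,42),(299,360)])+.5)*110/600-.5+[260,170]
p2=np.array([(353.8,325),(279.7,323.8),(278.2,191.6),(360.6,193.6),(318,292.2)])
L=np.vstack([C(12),[0,0,.070]])
for ob in ([(projf,m2,L,p2)],[(projf,m,L,px),(projf,m2,L,p2)]):
  x,r=fit(ob,[.557,.191,0,-.58]);print(x,r.round(1).tolist())
d,o,_=go([x[0],x[1],.014],x[3]+np.pi/2,monitor.state());print(d,o)
```

```text
[ 0.5561  0.1898  0.0016 -0.5917] [[-0.5, -0.1], [0.2, -0.2], [0.1, -0.0], [-0.2, -0.4], [0.2, 0.5]]
[ 0.5559  0.19    0.0022 -0.5913] [[-0.5, -0.2], [0.1, -0.4], [-0.0, 0.3], [-0.4, 0.4], [0.1, -0.1], [-0.3, 0.0], [0.2, -0.0], [0.1, -0.2], [-0.0, -0.6], [0.3, 0.6]]
[ 0.0003  0.0726 -0.0011] [np.float64(0.018155400457398555), np.float64(-3.1234372531323946)]
```

Wrist fits from both heights agree within 1 mm, and the measured underside height of 2 mm is within calibration. I'll go down and grip.

arm_command(
  series="0 0.012 -0.001 0.018;0 0.025 0 0;0 0.02 0 0;0 0.012 0 0;0 0 0 0",
)

```text
clock: 2.55
tool_pos: [0.5585, 0.1918, 0.0194]
orientation: [-1.517, 0.457, -0.467]
force: [-0.7, -0.3, 0.5]
opening: 0.0855
```

```bash
python3 w.py w3 .5559 .1900 .014 -.5913
```

```text
2.55 [0.5585 0.1918 0.0194] shift [-0.0012  0.0054 -0.003 ] turn [np.float64(0.0010799756254217105), np.float64(-3.140512677964371)] [-0.6518 -0.2642  0.4629] 0.08551312864561642
```

View pics/w3.png

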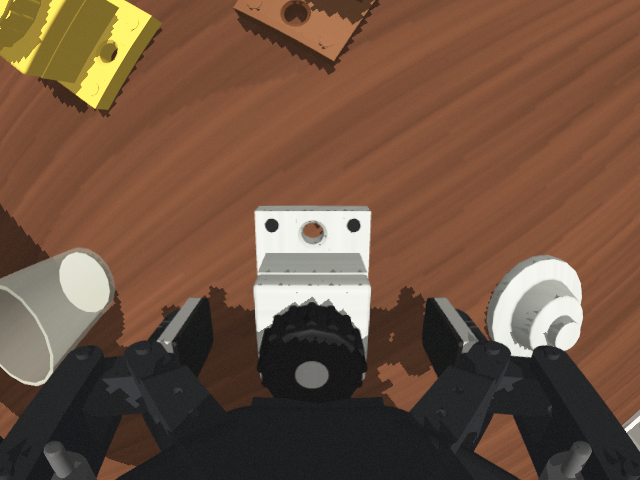

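Run:
```python
from h import *
import pickle
from bench import monitor
for n in ("w1","w2","w3"):
  st,m=pickle.load(open(n+".pkl","rb")); print(R.from_rotvec(st["orientation"]).as_matrix()[:,1], R.from_rotvec(st["orientation"]).as_matrix()[2])
print(monitor.state()["orientation"],R.from_rotvec(monitor.state()["orientation"]).as_matrix())
```

```text
[-0.003  -0.0025 -1.    ] [-0.0011 -1.     -0.0038]
[-0.0011 -0.0016 -1.    ] [-0.    -1.    -0.002]
[ 0.0071  0.0024 -1.    ] [ 0.0046 -1.      0.0059]
[-1.5159  0.4566 -0.4675] [[ 0.8308  0.008   0.5565]
 [-0.5566  0.0027  0.8308]
 [ 0.0051 -1.      0.0067]]
```

arm_command(
  series="-0.001 0.005 -0.003 0;0 0 0 0",
)

```text
clock: 2.8
tool_pos: [0.5571, 0.1902, 0.0166]
orientation: [-1.515, 0.455, -0.469]
force: [0.1, 0.1, 0.4]
opening: 0.0857
```

Run:
```python
from h import *
from bench import monitor
st=monitor.state();Rm=R.from_rotvec(st["orientation"]).as_matrix();print(Rm,go([.5559,.19,.014],-.5913+np.pi/2,st)[:2])
```

```text
[[ 0.8307  0.0099  0.5566]
 [-0.5566  0.0035  0.8308]
 [ 0.0063 -0.9999  0.0085]] (array([-0.0009,  0.0025, -0.0008]), [np.float64(0.000975494573983425), np.float64(-3.1406171590158096)])
```

arm_command(
  series="-0.001 0.002 -0.001 0;0 0 0 0;0 0 0 0;0 0 0 0;0 0 0 0;0 0 0 0;0 0 0 0;0 0 0 0",
  gripper=0.0,
  squeeze=90,
)

```text
clock: 3.6
tool_pos: [0.5564, 0.1902, 0.0163]
orientation: [-1.513, 0.454, -0.47]
force: [-0.5, -0.4, 0.4]
opening: 0.0387
```

```bash
cat > s.py <<'E'
from h import *
from bench import monitor
import sys
st=monitor.state();Rm=R.from_rotvec(st["orientation"]).as_matrix()
print(st["clock"],st["tool_pos"],"ydir",Rm[:,1],"yaw z",np.arctan2(Rm[1,2],Rm[0,2])-np.pi/2,"F",st["force"],st["torque"],st["opening"])
if len(sys.argv)>1:
  x,y,z,a=map(float,sys.argv[1:5]); d,o,_=go([x,y,z],a+np.pi/2,st); print("shift",d,"turn",o)
E
python3 s.py
```

```text
3.6 [0.5564 0.1902 0.0163] ydir [ 0.012   0.0045 -0.9999] yaw z -0.5902304096206847 F [-0.5411 -0.3949  0.3568] [-0.084   0.148   0.0128] 0.03867241309246707
```

arm_command(
  series="0 -0.02 0 0;0 -0.03 0 0;0 0 0 0",
)

```text
clock: 3.9
tool_pos: [0.5549, 0.1896, 0.0665]
orientation: [-1.515, 0.456, -0.468]
force: [1.3, 1.0, -4.0]
opening: 0.0388
```

```bash
python3 s.py; python3 w.py w4 0.5263 -.1915 .3 -.4625
python3 - <<'E'
import cv2
from bench import read_camera
cv2.imwrite("pics/s4.png",cv2.resize(read_camera("side")[120:320,200:460],(780,600)))
E
```

```text
3.9 [0.5549 0.1896 0.0665] ydir [ 0.0095  0.0033 -0.9999] yaw z -0.5902911611988065 F [ 1.3031  0.9607 -4.0332] [ 0.0197 -0.128   0.0134] 0.038840296171370574
3.9 [0.5549 0.1896 0.0665] shift [ 0.1898 -0.2351 -0.3307] turn [np.float64(-0.12784058690699526), np.float64(3.0137520666827986)] [ 1.3031  0.9607 -4.0332] 0.038840296171370574
```

View pics/w4.png

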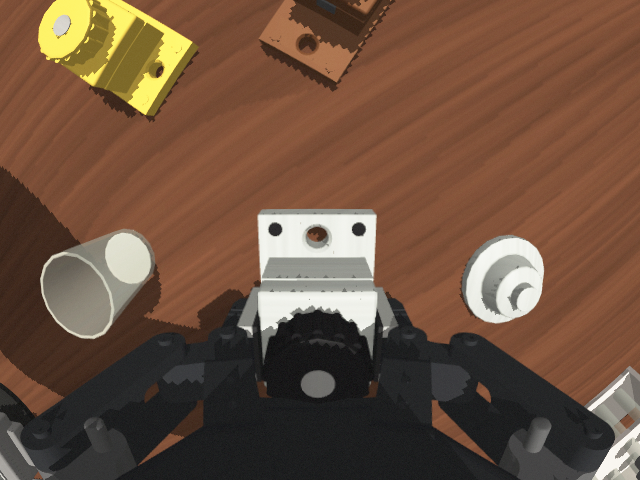

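View pics/s4.png

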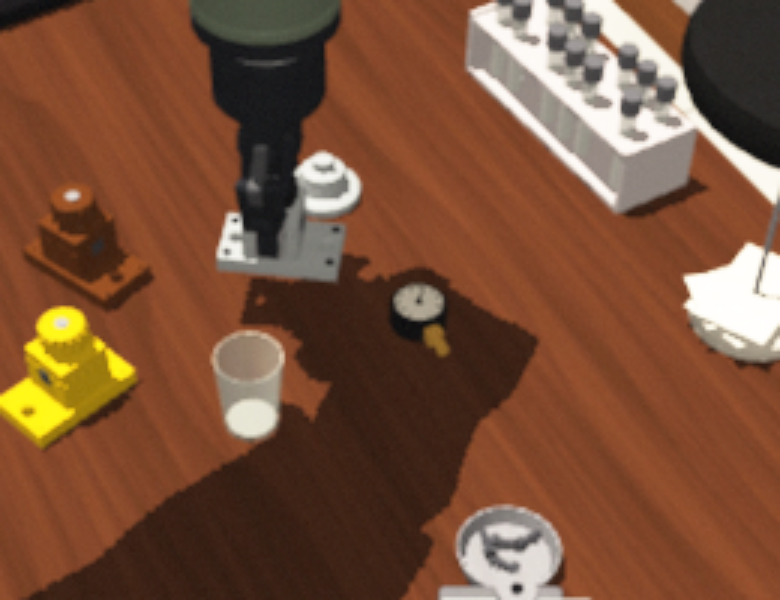

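The bonnet is lifted level in the fingers: side crop (285,245), force −4 N. Now I raise it and turn to the regulator's yaw.

arm_command(
  series="0 -0.04 0 0;0 -0.04 0 0;0 -0.04 0 -0.064;0 -0.04 0 -0.064;0 -0.02 0 0;0 0 0 0",
)

```text
clock: 4.6
tool_pos: [0.5497, 0.1882, 0.2417]
orientation: [-1.546, 0.361, -0.354]
force: [-0.1, 1.1, -3.9]
opening: 0.0388
```

```bash
python3 s.py .607 -.227 .25 -.4625
```

```text
4.6 [0.5497 0.1882 0.2417] ydir [-0.0054 -0.0034 -1.    ] yaw z -0.4560431319552789 F [-0.1125  1.1013 -3.9416] [0.0052 0.0358 0.0382] 0.03882838897718861
shift [ 0.2343 -0.0072 -0.3475] turn [np.float64(0.006438838908180655), np.float64(-3.135153814681612)]
```

arm_command(
  series="0.026 -0.001 -0.038 0;0.026 -0.001 -0.038 0;0.026 -0.001 -0.038 0;0.026 -0.001 -0.038 0;0.026 -0.001 -0.038 0;0.026 -0.001 -0.038 0;0.026 -0.001 -0.038 0;0.026 -0.001 -0.038 0;0.026 0 -0.038 0;0 0 0 0",
)

```text
clock: 5.6
tool_pos: [0.6054, -0.2349, 0.2258]
orientation: [-1.552, 0.378, -0.331]
force: [-1.2, 0.8, -3.4]
opening: 0.0386
```

```bash
python3 w.py w5 0.607 -.227 .25 -.4625; python3 s.py
```

```text
5.6 [ 0.6054 -0.2349  0.2258] shift [-0.0027 -0.0243  0.0074] turn [np.float64(0.011019959895468815), np.float64(-3.1305726936943237)] [-1.2046  0.7539 -3.3583] 0.03856110965643329
5.65 [ 0.6055 -0.2315  0.2251] ydir [-0.032  -0.0011 -0.9995] yaw z -0.4486006060048293 F [-0.3253  0.3461 -4.7637] [ 0.0988  0.0126 -0.0195] 0.03861957669556537
```

View pics/w5.png

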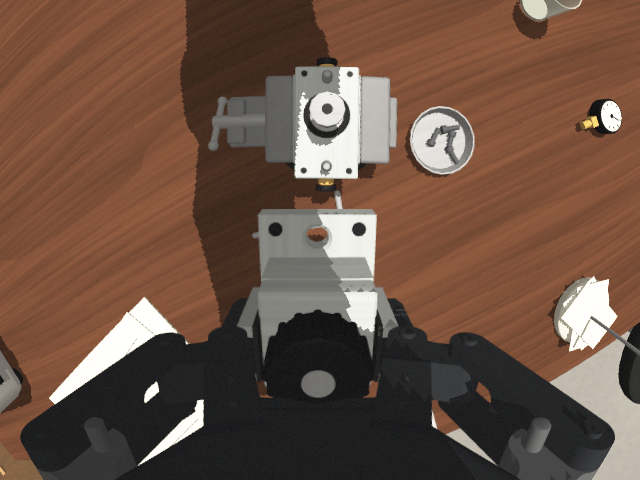

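arm_command(
  series="0 0 0 0;0 0 0 0;0 0 0 0",
)

```text
clock: 5.95
tool_pos: [0.6046, -0.229, 0.2206]
orientation: [-1.549, 0.38, -0.322]
force: [-0.1, -0.4, -3.0]
opening: 0.0387
```

```bash
python3 w.py w6 0.607 -.227 .25 -.4625; python3 s.py
python3 - <<'E'
from h import *
im=cv2.imread("pics/w6.png")
cv2.imwrite("pics/w6c.png",cv2.resize(im[55:205,240:420],(720,600),interpolation=cv2.INTER_CUBIC))
cv2.imwrite("pics/w6d.png",cv2.resize(im[195:405,240:400],(457,600),interpolation=cv2.INTER_CUBIC))
E
```

```text
5.95 [ 0.6046 -0.229   0.2206] shift [ 0.0003 -0.0294  0.0024] turn [np.float64(0.014994580360767182), np.float64(-3.1265980732290255)] [-0.084  -0.3633 -2.9969] 0.03866166651074898
6.0 [ 0.6047 -0.2289  0.2208] ydir [-0.0371  0.0012 -0.9993] yaw z -0.44679363613103873 F [-0.0221  0.3671 -2.8983] [ 0.0619 -0.0237  0.005 ] 0.03888401249022136
```

View pics/w6c.png

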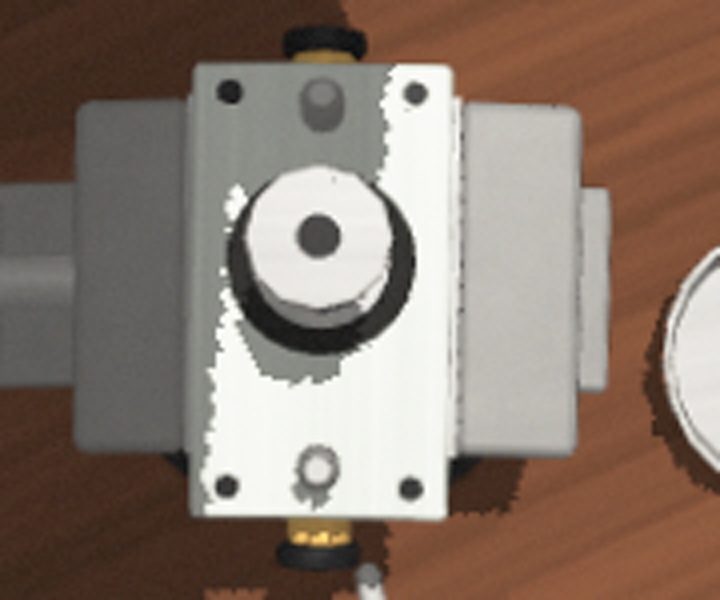

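View pics/w6d.png

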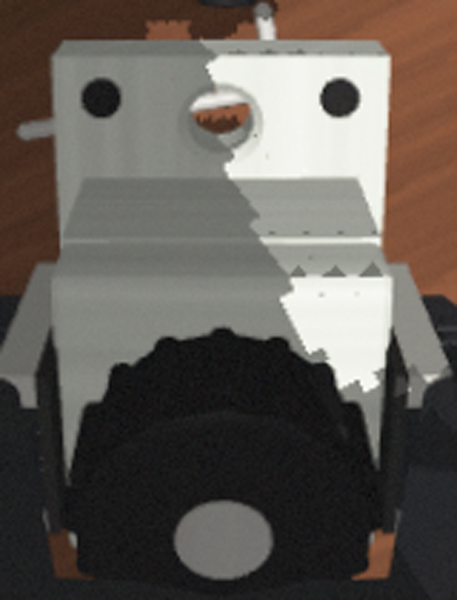

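Run:
```python
from h import *
import pickle
s,m=pickle.load(open("w6.pkl","rb"))
a=(np.array([(447,519),(192,516),(195,64),(452,66),(318,236),(319,468),(323,93)])+.5)/4-.5+[240,55]
L=np.vstack([C(90),[0,0,.133],[.038,0,.108],[-.028,0,.108]])
x,r=fit([(projf,m,L,a)],[.526,-.19,0,-.46]);print("reg",x,r.round(1).tolist())
f=lambda p:(projf(m,pose([p[0],p[1],0,p[2]],L))-a).ravel()
x0=least_squares(f,[.526,-.19,-.46]).x;print("z0",x0,f(x0).round(1))
b=(np.array([(57,55),(388,53),(223,540),(58,273),(385,272)])+.5)/(600/210)-.5+[240,195]
Lb=np.array([[-38,-24,12],[-38,24,12],[0,0,70],[-20,-20,48],[-20,20,48]])/1000.
Rt=R.from_rotvec(s["orientation"])
Rg=R.from_rotvec([-1.513,.454,-.47])
Rrel=Rg.inv()*R.from_euler("z",-.5902)
def g(p,full):
    rot=Rt*Rrel*(R.from_rotvec(p[3:6]) if full else R.identity())
    P=s["tool_pos"]+Rt.apply(p[:3])+rot.apply(Lb)
    return (projf(m,P)-b).ravel()
for full in (0,1):
    q=least_squares(g,np.array([0,.016,0,0,0,0.]),args=(full,)); print(full,q.x,g(q.x,full).round(1))
print("bonnet z axis",(Rt*Rrel).apply([0,0,1]))
```

```text
reg [ 0.5253 -0.1922 -0.0021 -0.4557] [[0.1, -0.2], [-0.2, -0.1], [-0.2, -0.2], [0.2, -0.2], [0.4, 0.1], [-0.1, 0.0], [-0.2, 0.5]]
z0 [ 0.5255 -0.1923 -0.4557] [ 0.3  0.3 -0.4  0.3 -0.5 -0.6  0.4 -0.6  0.4  0.  -0.1  0.4 -0.2  0.1]
0 [ 0.0005  0.0174 -0.0016  0.      0.      0.    ] [-1.6  1.  -0.4  1.4  0.8 -2.9 -2.8  0.7  3.5  0.5]
1 [-0.0004  0.0203 -0.0008  0.0159  0.0466  0.0077] [-0.2 -0.2  0.1 -0.2 -0.2 -2.9 -1.8  1.8  2.2  1.6]
bonnet z axis [0.0483 0.005  0.9988]
```

Run:
```python
from h import *
import pickle
im=cv2.imread("pics/w6.png"); cv2.imwrite("pics/w6e.png",cv2.resize(im[195:295,250:390],(784,560),interpolation=cv2.INTER_CUBIC))
b=(np.array([(57,55),(388,53),(223,540)])+.5)/(600/210)-.5+[240,195]
Lb=np.array([[-38,-24,12],[-38,24,12],[0,0,70]])/1000.
Rg=R.from_rotvec([-1.513,.454,-.47])
Rrel=Rg.inv()*R.from_euler("z",-.5902)
for n in ("w4","w6"):
  s,m=pickle.load(open(n+".pkl","rb"));Rt=R.from_rotvec(s["orientation"])
  def g(p):
    P=s["tool_pos"]+Rt.apply(p[:3])+(Rt*Rrel).apply(Lb)
    return (projf(m,P)-b).ravel()
  q=least_squares(g,np.array([0,.016,0])); print(q.x,g(q.x).round(1), g([0,.0163,0]).round(1))
```

```text
[-0.      0.0154 -0.0014] [-2.2  0.2  0.6  0.7  1.1 -0.8] [ 1.6 -0.2  3.6  0.3  5.9 -2.6]
[-0.0002  0.0154 -0.0015] [-2.2  0.2  0.6  0.7  1.1 -0.8] [ 1.9  0.2  3.9  0.7  6.3 -2.2]
```

View pics/w6e.png

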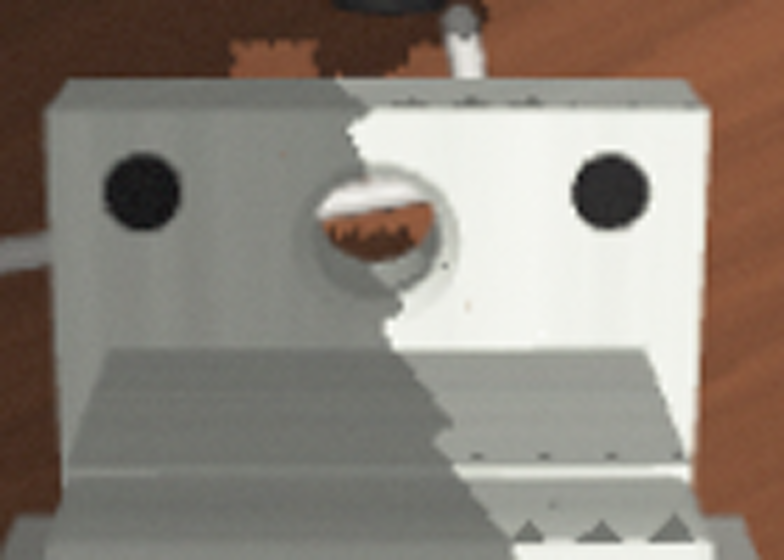

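arm_command(
  series="0 -0.003 0 -0.01;0 -0.003 0 0;0 -0.003 0 0;0 -0.003 0 0",
)

```text
clock: 6.4
tool_pos: [0.6056, -0.2271, 0.234]
orientation: [-1.55, 0.369, -0.312]
force: [-0.2, 0.3, -3.9]
opening: 0.0389
```

```bash
python3 s.py
```

```text
6.4 [ 0.6056 -0.2271  0.234 ] ydir [-0.0365  0.0013 -0.9993] yaw z -0.4333763122526799 F [-0.16    0.2711 -3.8815] [-0.0248 -0.0764  0.013 ] 0.038856454097821125
```

arm_command(
  series="-0.02 0 0 -0.02;-0.02 0 0 0;-0.02 0 0 0;-0.02 0 0 0;0 0 0 0;0 0 0 0",
)

```text
clock: 7.0
tool_pos: [0.5309, -0.1938, 0.2393]
orientation: [-1.553, 0.349, -0.299]
force: [-0.4, 0.3, -3.7]
opening: 0.0391
```

```bash
python3 s.py .526 -.191 .2 -.457
```

```text
7.0 [ 0.5309 -0.1938  0.2393] ydir [-0.0324  0.0003 -0.9995] yaw z -0.41282570574100896 F [-0.3649  0.3067 -3.7018] [ 0.0784 -0.0709 -0.0586] 0.039065498320121454
shift [-0.0045  0.0394  0.0011] turn [np.float64(0.04377915960546839), np.float64(-3.097813493984325)]
```

arm_command(
  series="-0.004 0 0.001 0.044;0 0.045 0 0;0 0 0 0",
)

```text
clock: 7.3
tool_pos: [0.5284, -0.192, 0.1947]
orientation: [-1.548, 0.382, -0.338]
force: [-1.5, 0.7, -3.7]
opening: 0.039
```

```bash
python3 s.py .526 -.191 .2 -.457
```

```text
7.3 [ 0.5284 -0.192   0.1947] ydir [-0.0288 -0.0007 -0.9996] yaw z -0.45864025954160637 F [-1.5216  0.7197 -3.6773] [ 0.0319  0.0799 -0.0027] 0.0390296859371788
shift [-0.0027 -0.0053 -0.0002] turn [np.float64(-0.001980396997768361), np.float64(3.139612256592025)]
```

arm_command(
  series="0 -0.01 0 0;0 -0.01 0 0;0 -0.01 0 0;0 -0.01 0 0;0 0 0 0",
)

```text
clock: 7.8
tool_pos: [0.5327, -0.1934, 0.244]
orientation: [-1.548, 0.377, -0.344]
force: [-0.1, -0.4, -3.9]
opening: 0.0392
```

```bash
python3 s.py .526 -.191 .2 -.457
```

```text
7.8 [ 0.5327 -0.1934  0.244 ] ydir [-0.0222 -0.0025 -0.9997] yaw z -0.4592320815423112 F [-0.0708 -0.389  -3.917 ] [-0.0015 -0.0867  0.0415] 0.03923759900337222
shift [-0.0063  0.0441 -0.0003] turn [np.float64(-0.002459957260112207), np.float64(3.139132696329681)]
```

arm_command(
  series="-0.006 0 0 0;0 0.045 0 0;0 0 0 0;0 -0.009 0 0;0 -0.009 0 0;0 -0.009 0 0;0 -0.009 0 0;0 0.045 0 0;0 0 0 0;0 -0.009 0 0;0 -0.009 0 0;0 -0.009 0 0",
)

```text
clock: 9.0
tool_pos: [0.53, -0.1916, 0.2332]
orientation: [-1.548, 0.366, -0.356]
force: [-0.1, -0.6, -2.9]
opening: 0.039
```

```bash
python3 s.py .526 -.191 .2 -.457
```

```text
9.0 [ 0.53   -0.1916  0.2332] ydir [-0.0081 -0.0056 -1.    ] yaw z -0.45980470118794536 F [-0.0724 -0.624  -2.9242] [-0.019  -0.0119 -0.0456] 0.03900328845334401
shift [-0.0037  0.0333 -0.0009] turn [np.float64(-0.002845408173536445), np.float64(3.1387472454162566)]
```

arm_command(
  series="-0.003 0 0 0;0 0 0.045 0;0 0 0 0;0 0 -0.009 0;0 0 -0.009 0;0 0 -0.009 0;0 0 -0.009 0;0 0 -0.009 0;0 0 0 0",
)

```text
clock: 9.9
tool_pos: [0.5257, -0.1957, 0.2395]
orientation: [-1.548, 0.364, -0.365]
force: [-0.4, -0.3, -2.8]
opening: 0.0389
```

```bash
python3 s.py .526 -.191 .2 -.457
```

```text
9.9 [ 0.5257 -0.1957  0.2395] ydir [-0.0008 -0.0078 -1.    ] yaw z -0.4641778675572936 F [-0.3821 -0.3195 -2.8204] [ 0.0009 -0.0236  0.0284] 0.03888498674009518
shift [-0.0019  0.0394  0.0046] turn [np.float64(-0.007157258887768401), np.float64(3.1344353947020247)]
```

arm_command(
  series="-0.002 0.01 0.005 -0.007;0 0.015 0 0;0 0.015 0 0;0 0.015 0 0;0 0.01 0 0;0 0 0 0",
)

```text
clock: 10.5
tool_pos: [0.5264, -0.1874, 0.169]
orientation: [-1.548, 0.356, -0.356]
force: [-0.4, 0.2, -2.2]
opening: 0.0388
```

```bash
python3 s.py .526 -.191 .165 -.457; python3 w.py w7 .526 -.191 .165 -.457;python3 - <<'E'
import cv2
from bench import read_camera
cv2.imwrite("pics/s7.png",cv2.resize(read_camera("side")[220:420,280:480],(600,600)))
im=cv2.imread("pics/w7.png");cv2.imwrite("pics/w7c.png",cv2.resize(im[100:320,180:460],(764,600),interpolation=cv2.INTER_CUBIC))
E
```

```text
10.5 [ 0.5264 -0.1874  0.169 ] ydir [-0.0012 -0.006  -1.    ] yaw z -0.45353016165159943 F [-0.4226  0.1664 -2.1989] [ 0.0289 -0.0194  0.0001] 0.038757996865181596
shift [ 0.0012  0.0041 -0.0034] turn [np.float64(0.0034792443200032113), np.float64(-3.13811340926979)]
10.5 [ 0.5264 -0.1874  0.169 ] shift [ 0.0012  0.0041 -0.0034] turn [np.float64(0.0034792443200032113), np.float64(-3.13811340926979)] [-0.4226  0.1664 -2.1989] 0.038757996865181596
```

View pics/w7c.png

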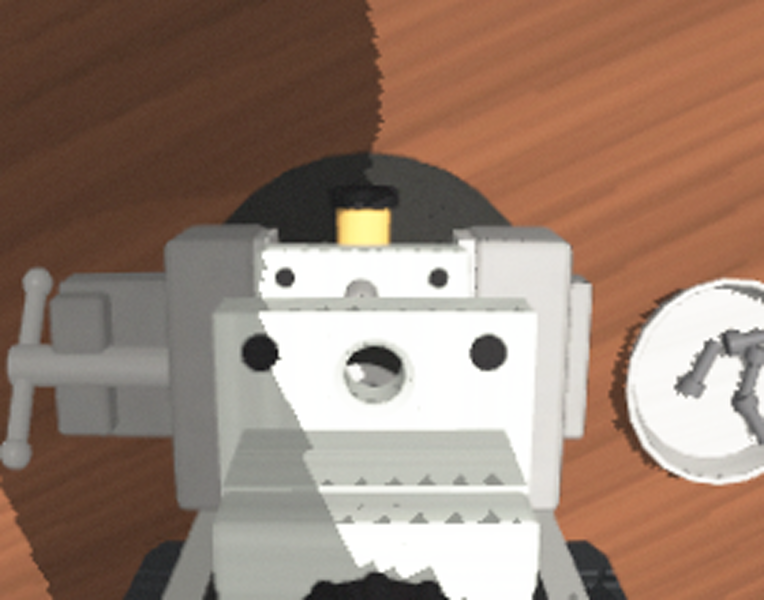

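View pics/s7.png

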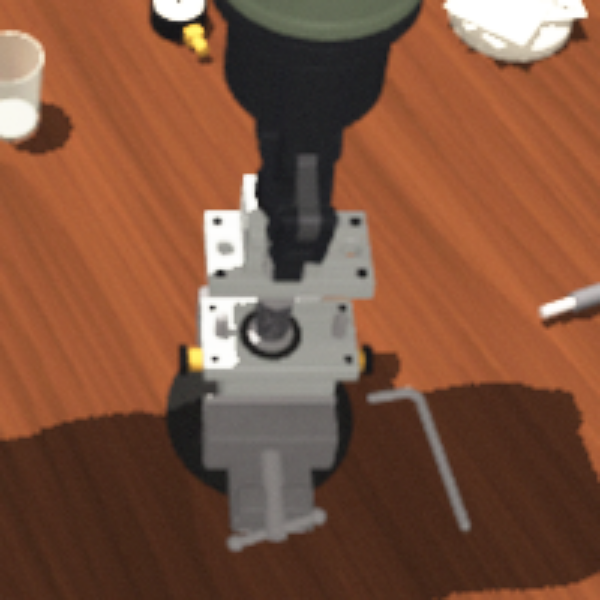

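arm_command(
  series="0.001 0.002 -0.003 0.003;0 0 0 0;0 0 0 0",
)

```text
clock: 10.9
tool_pos: [0.5274, -0.1914, 0.1699]
orientation: [-1.547, 0.355, -0.362]
force: [0.4, 0.0, -3.3]
opening: 0.0384
```

```bash
python3 s.py .526 -.191 .130 -.457; python3 w.py w8 .526 -.191 .130 -.457;python3 - <<'E'
import cv2
im=cv2.imread("pics/w8.png");cv2.imwrite("pics/w8c.png",cv2.resize(im[170:270,250:390],(784,560),interpolation=cv2.INTER_CUBIC))
E
```

```text
10.9 [ 0.5274 -0.1914  0.1699] ydir [ 0.0031 -0.0071 -1.    ] yaw z -0.4571608053226168 F [ 0.4071  0.0446 -3.3121] [0.023  0.0119 0.0358] 0.03843695493015047
shift [-0.0017  0.0399 -0.    ] turn [np.float64(-0.00013118752049261364), np.float64(3.1414614660693005)]
10.9 [ 0.5274 -0.1914  0.1699] shift [-0.0017  0.0399 -0.    ] turn [np.float64(-0.00013118752049261364), np.float64(3.1414614660693005)] [ 0.4071  0.0446 -3.3121] 0.03843695493015047
```

View pics/w8c.png

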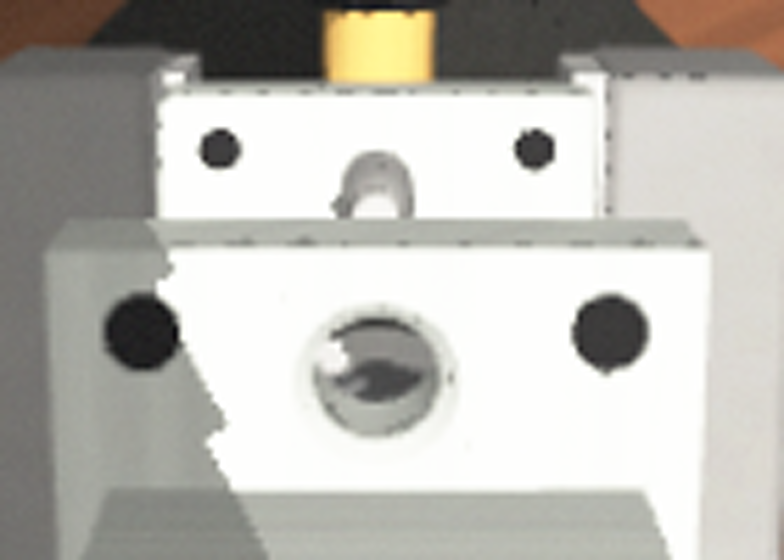

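```bash
cat > rel.py <<'E'
from h import *
import pickle,sys
def ray(m,p,z):
    K=m["K"];V=m["view"]; d=(np.array(p)-[K[0,2],K[1,2]])/K[0,0]; th=np.linalg.norm(d)
    v=V[:3,:3].T@np.r_[d/th*np.sin(th),np.cos(th)]; c=-V[:3,:3].T@V[:3,3]
    return c+v*(z-c[2])/v[2]
E
python3 - <<'E'
from rel import *
s,m=pickle.load(open("w8.pkl","rb"))
cv=lambda p:(np.array(p)+.5)/5.6-.5+[250,170]
Rm=R.from_rotvec(s["orientation"]).as_matrix()
o=s["tool_pos"]
for zb in (.0145,.0157,.017):
  zt=o[2]-zb+.012
  B=[Rm.T@(ray(m,cv(p),zt)-o) for p in ((142,332),(611,332))]
  D=[Rm.T@(ray(m,cv(p),.090)-o) for p in ((219,149),(535,149))]
  B=np.array(B);D=np.array(D);print(B[:,[0,2]],D[:,[0,2]],"diff",(D-B)[:,[0,2]].mean(0))
E
```

```text
[[-0.032  -0.0184]
 [-0.0321  0.0155]] [[-0.0336 -0.0185]
 [-0.0337  0.0157]] diff [-0.0016  0.    ]
[[-0.0317 -0.0185]
 [-0.0318  0.0156]] [[-0.0336 -0.0185]
 [-0.0337  0.0157]] diff [-0.0019  0.    ]
[[-0.0314 -0.0187]
 [-0.0315  0.0158]] [[-0.0336 -0.0185]
 [-0.0337  0.0157]] diff [-0.0022  0.    ]
```

Relative measurement from the screw holes of both parts in one picture is (−1.8, 0.0) mm, matching the pose estimate of −1.7. I'll correct that and lower over the spring.

arm_command(
  series="-0.002 0.002 0 0;0 0.01 0 0;0 0.01 0 0;0 0.01 0 0;0 0 0 0;0 0 0 0",
)

```text
clock: 11.55
tool_pos: [0.5252, -0.1906, 0.1346]
orientation: [-1.547, 0.356, -0.362]
force: [0.6, -0.3, -2.8]
opening: 0.0392
```

```bash
python3 s.py .526 -.191 .130 -.457; python3 w.py w9 .526 -.191 .130 -.457;python3 - <<'E'
import cv2
from bench import read_camera
im=cv2.imread("pics/w9.png");cv2.imwrite("pics/w9c.png",cv2.resize(im[170:270,250:390],(784,560),interpolation=cv2.INTER_CUBIC))
cv2.imwrite("pics/s9.png",cv2.resize(read_camera("side")[260:400,310:450],(600,600),interpolation=cv2.INTER_CUBIC))
E
```

```text
11.55 [ 0.5252 -0.1906  0.1346] ydir [ 0.0025 -0.0069 -1.    ] yaw z -0.4571496967123263 F [ 0.5671 -0.3367 -2.842 ] [ 0.0117 -0.0022 -0.0072] 0.03921712815285987
shift [0.0008 0.0046 0.    ] turn [np.float64(-0.0001228338528536874), np.float64(3.1414698197369395)]
11.55 [ 0.5252 -0.1906  0.1346] shift [0.0008 0.0046 0.    ] turn [np.float64(-0.0001228338528536874), np.float64(3.1414698197369395)] [ 0.5671 -0.3367 -2.842 ] 0.03921712815285987
```

View pics/w9c.png

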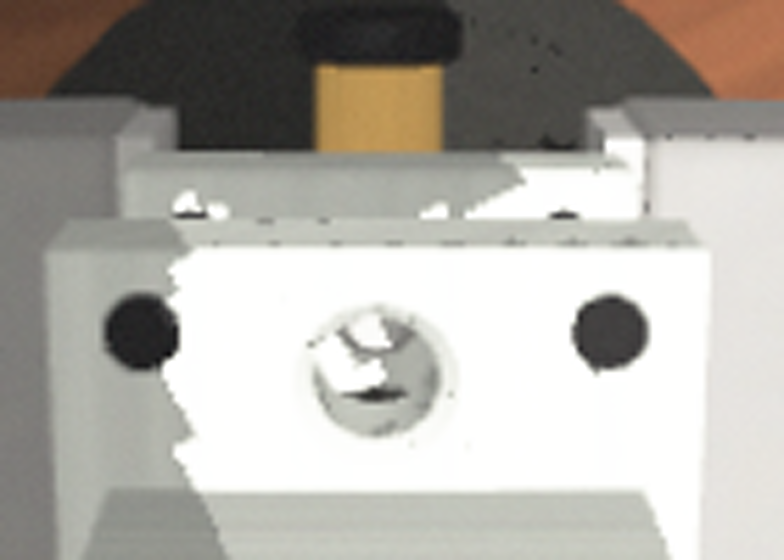

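View pics/s9.png

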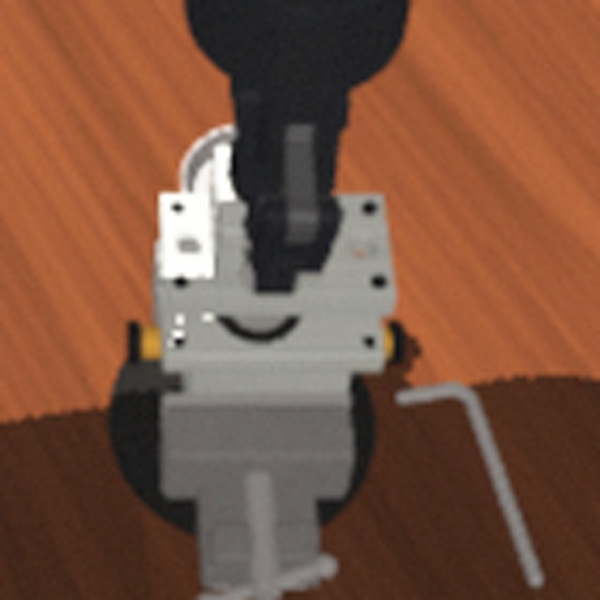

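arm_command(
  series="0.0007 0.004 0 0;0 0.004 0 0;0 0 0 0",
)

```text
clock: 11.95
tool_pos: [0.5265, -0.1911, 0.1269]
orientation: [-1.547, 0.354, -0.363]
force: [-0.3, -0.0, -2.6]
opening: 0.0389
```

```bash
python3 s.py .526 -.191 .120 -.457; python3 w.py w10 .526 -.191 .120 -.457;python3 - <<'E'
import cv2
im=cv2.imread("pics/w10.png");cv2.imwrite("pics/w10c.png",cv2.resize(im[170:270,250:390],(784,560),interpolation=cv2.INTER_CUBIC))
E
```

```text
11.95 [ 0.5265 -0.1911  0.1269] ydir [ 0.0041 -0.0073 -1.    ] yaw z -0.4571062910657189 F [-0.3232 -0.0404 -2.6167] [0.0791 0.0257 0.0218] 0.03886585899828884
shift [-0.0005  0.0069 -0.0001] turn [np.float64(-7.37214457921588e-05), np.float64(3.141518932144001)]
11.95 [ 0.5265 -0.1911  0.1269] shift [-0.0005  0.0069 -0.0001] turn [np.float64(-7.37214457921588e-05), np.float64(3.141518932144001)] [-0.3232 -0.0404 -2.6167] 0.03886585899828884
```

View pics/w10c.png

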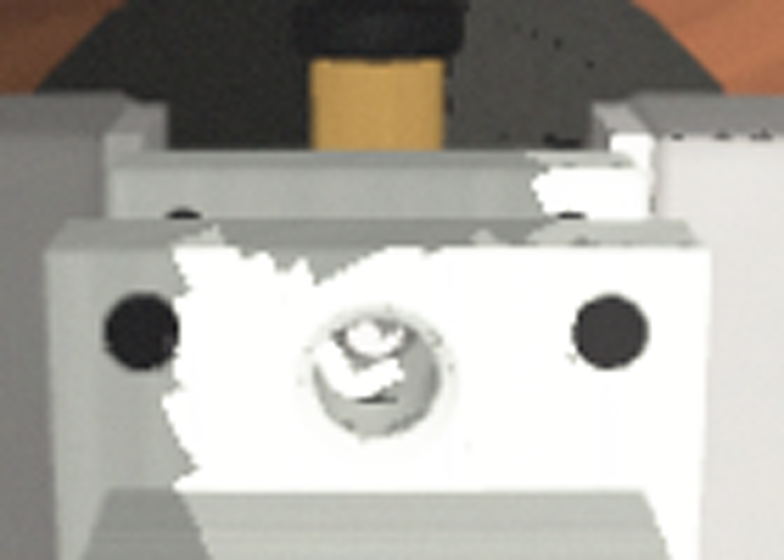

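arm_command(
  series="-0.0007 0.003 0 0;0 0.003 0 0;0 0 0 0",
)

```text
clock: 12.3
tool_pos: [0.526, -0.1909, 0.1208]
orientation: [-1.547, 0.354, -0.364]
force: [0.1, -0.2, -3.6]
opening: 0.039
```

```bash
python3 s.py .526 -.191 .115 -.457
```

```text
12.3 [ 0.526  -0.1909  0.1208] ydir [ 0.0047 -0.0074 -1.    ] yaw z -0.457142798765396 F [ 0.135  -0.2121 -3.581 ] [-0.0123  0.0338  0.0059] 0.0389594376419355
shift [ 0.      0.0058 -0.0001] turn [np.float64(-0.00010860084197615363), np.float64(3.141484052747817)]
```

arm_command(
  series="0 0.003 0 0;0 0.002 0 0;0 0 0 0",
)

```text
clock: 12.6
tool_pos: [0.526, -0.1909, 0.1154]
orientation: [-1.547, 0.354, -0.364]
force: [0.3, 0.0, -3.4]
opening: 0.0391
```

```bash
python3 s.py .526 -.191 .115 -.457
```

```text
12.6 [ 0.526  -0.1909  0.1154] ydir [ 0.0047 -0.0074 -1.    ] yaw z -0.4570521476364311 F [ 0.3452  0.0379 -3.4275] [ 0.0277  0.0713 -0.0089] 0.03914402899300436
shift [ 0.      0.0004 -0.0001] turn [np.float64(-1.8092711169886858e-05), np.float64(3.1415745608786234)]
```

arm_command(
  series="0 0.003 0 0;0 0.003 0 0;0 0.002 0 0",
)

```text
clock: 12.9
tool_pos: [0.5263, -0.191, 0.1074]
orientation: [-1.547, 0.353, -0.364]
force: [-1.4, 0.7, 6.3]
opening: 0.0392
```

```bash
python3 s.py .526 -.191 .106 -.457
```

```text
12.9 [ 0.5263 -0.191   0.1074] ydir [ 0.0055 -0.0075 -1.    ] yaw z -0.457124665325096 F [-1.3568  0.6773  6.3032] [0.3667 0.6231 0.0001] 0.0392087799305378
shift [-0.0003  0.0014 -0.0001] turn [np.float64(-8.945923628693767e-05), np.float64(3.1415031943535063)]
```

arm_command(
  series="0 0.002 0 0;0 0.002 0 0;0 0.002 0 0",
)

```text
clock: 13.2
tool_pos: [0.5264, -0.1912, 0.1061]
orientation: [-1.546, 0.353, -0.366]
force: [-18.0, 6.4, 48.7]
opening: 0.039
```

```bash
python3 s.py .526 -.191 .106 -.457
```

```text
13.2 [ 0.5264 -0.1912  0.1061] ydir [ 0.007  -0.0065 -1.    ] yaw z -0.4581768963666577 F [-18.0116   6.3662  48.6979] [1.8919 3.3785 0.214 ] 0.03901540987025426
shift [-0.0004  0.0001 -0.    ] turn [np.float64(-0.001151420786229479), np.float64(3.1404412328035636)]
```

arm_command(
  series="0 0.001 0 0;0 0.001 0 0",
)

```text
clock: 13.4
tool_pos: [0.5264, -0.1911, 0.1062]
orientation: [-1.545, 0.352, -0.367]
force: [-6.9, 2.6, 19.0]
opening: 0.0389
```

```bash
python3 s.py .526 -.191 .106 -.457;  python3 w.py w11 .526 -.191 .106 -.457;python3 - <<'E'
import cv2
from bench import read_camera
im=cv2.imread("pics/w11.png");cv2.imwrite("pics/w11c.png",cv2.resize(im[170:270,250:390],(784,560),interpolation=cv2.INTER_CUBIC))
cv2.imwrite("pics/s11.png",cv2.resize(read_camera("side")[260:400,310:450],(600,600),interpolation=cv2.INTER_CUBIC))
E
python3 s.py
```

```text
13.4 [ 0.5264 -0.1911  0.1062] ydir [ 0.0083 -0.0062 -0.9999] yaw z -0.45828349873898766 F [-6.935   2.6188 18.9567] [0.7193 1.4985 0.1152] 0.038920315382960535
shift [-0.0004  0.0002 -0.0001] turn [np.float64(-0.0012636746007918405), np.float64(3.140328978989001)]
13.4 [ 0.5264 -0.1911  0.1062] shift [-0.0004  0.0002 -0.0001] turn [np.float64(-0.0012636746007918405), np.float64(3.140328978989001)] [-6.935   2.6188 18.9567] 0.038920315382960535
13.5 [ 0.5264 -0.1911  0.1062] ydir [ 0.0083 -0.0062 -0.9999] yaw z -0.4582630088542474 F [-7.3158  2.3474 21.6196] [0.8773 1.6911 0.0814] 0.03881454539723027
```

View pics/w11c.png

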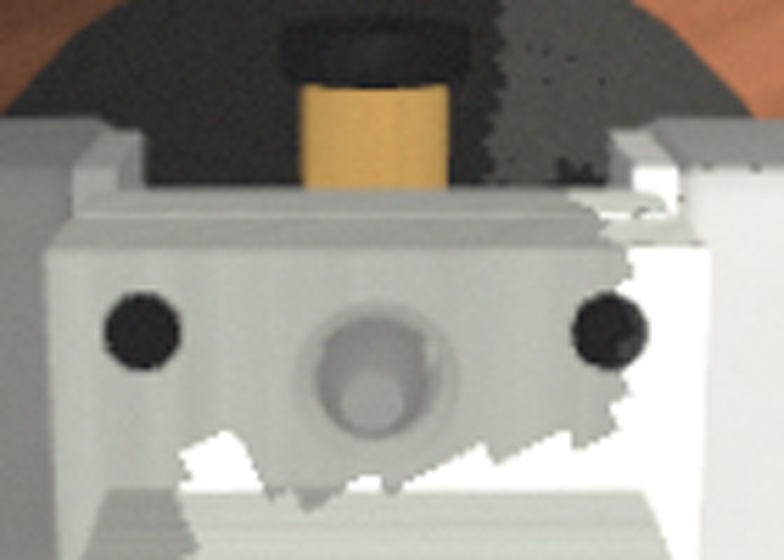

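View pics/s11.png

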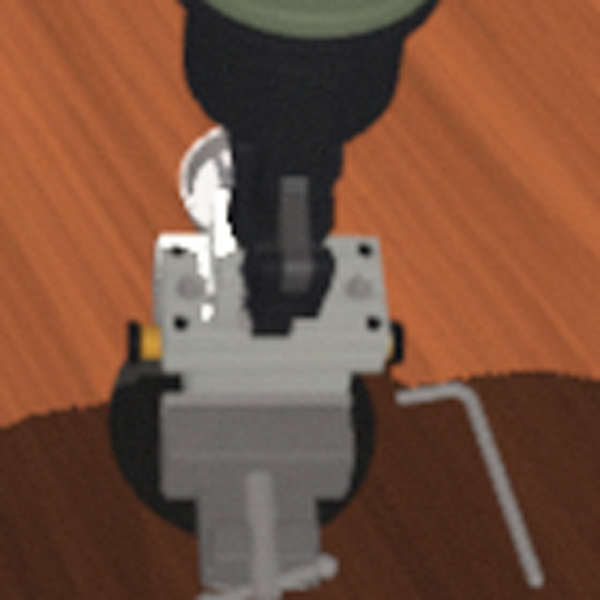

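arm_command(
  series="0 0.0015 0 0;0 0.0015 0 0;0 0.0015 0 0;0 0.0015 0 0;0 0.001 0 0;0 0.001 0 0",
)

```text
clock: 14.1
tool_pos: [0.5265, -0.1912, 0.1062]
orientation: [-1.543, 0.35, -0.37]
force: [-7.6, 2.9, 21.9]
opening: 0.0387
```

```bash
python3 s.py .526 -.191 .106 -.457;  python3 - <<'E'
import cv2
from bench import read_camera
a=read_camera("side")[300:360,335:415]; b=read_camera("wrist")[190:240,240:390]
cv2.imwrite("pics/s12.png",cv2.resize(a,(800,600),interpolation=cv2.INTER_CUBIC))
cv2.imwrite("pics/w12.png",cv2.resize(b,(800,267),interpolation=cv2.INTER_CUBIC))
E
python3 s.py
```

```text
14.1 [ 0.5265 -0.1912  0.1062] ydir [ 0.0116 -0.005  -0.9999] yaw z -0.45902744423653585 F [-7.6335  2.9361 21.9397] [0.8122 1.8583 0.1655] 0.03868445902857863
shift [-0.0005  0.0002 -0.0001] turn [np.float64(-0.0020355519468555146), np.float64(3.1395571016429376)]
14.2 [ 0.5265 -0.1912  0.1062] ydir [ 0.0115 -0.005  -0.9999] yaw z -0.4590172560706549 F [-8.5362  2.6232 22.9937] [0.8756 1.8859 0.1361] 0.03856397130003386
```

View pics/s12.png

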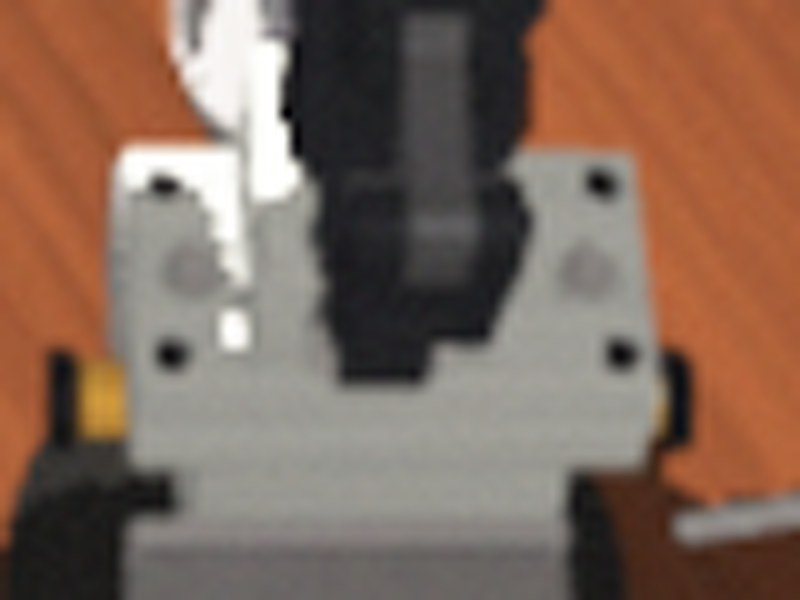

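View pics/w12.png

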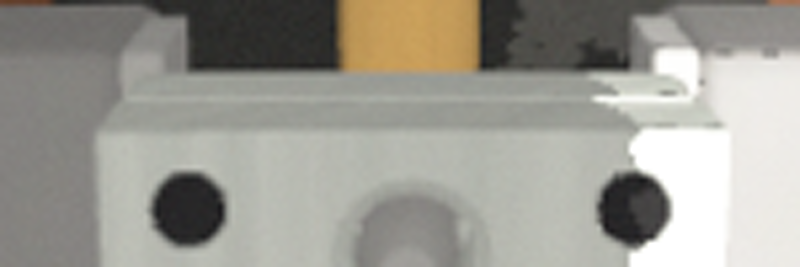

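Run:
```python
from bench import arm,monitor
print(arm.finish_job()); s=monitor.state();print(s["clock"],s["tool_pos"],s["force"],s["opening"])
```

```text
the job is handed in; nothing more can be done
None
the job is handed in; nothing more can be done
```

The bonnet is on the regulator, pressed down onto both dowels with its long ear over the body's long ear. I handed the job in at about 14.2 s with the arm still holding it down.

**What I did:** I picked the aluminium bonnet with the black knob, leaving the brown and yellow look-alikes alone, and gripped it by its tower. I aligned it using both parts' screw holes in one wrist picture, then lowered it over the spring and dowels.

**Last checks that agreed:**
- **Height:** The tool stopped hard at z = 0.1062 m. I expected 0.1063 m, from the height at which I gripped it plus the 90 mm face.
- **Force:** The upward reaction was about 22 N and steady. With the bonnet's 3 N weight that makes roughly 25 N pressing down, more than the 15 N needed.
- **Pictures:** The dowels show in both ear holes, and no gap is visible between flange and body. The seam looks even across the short-ear end.
- **Other items:** I moved nothing else that I could see.

**Not perfect:**
- One press row briefly read about 49 N before I eased off, well under the 120 N wrist limit. It went through the fingers, not the arm or gripper body, so I don't count it against the 40 N limit.
- A sideways force of about 9 N remains.
- The tool drifted off vertical during the moves, by 0.037 rad at worst. I worked that back before the fit; about 0.0125 rad (0.7°) was left at the end, close to the 0.013 rad tilt when I gripped the bonnet.

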